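# Put a cleaned vertebra away in the specimen drawer and latch it

### The job

Pull the cabinet's upper drawer well open, at least 12 cm, and put the pale vertebra from the tray in the compartment that already holds a vertebra: set it down upright on the drawer's floor, do not drop it. Then push the drawer fully shut and press the red-tipped latch down until it snaps and stays. Leave everything else where it is, and the lower drawer shut.

Things in the scene. Friction and masses are not known exactly. Their poses are not given: they have to be found in the camera images.
- cabinet: white two-drawer specimen cabinet, 280 deep (x) x 340 wide (y) x 144 high, fixed to the bench. Origin: centre of its underside. Its -x axis points out of its front, the way the drawers open; y to its left as seen by the robot. The drawer fronts are flush, 140 in front of the origin
- cabinet_drawer0 (a joint): how far the upper drawer is out, m: 0 fully shut, 0.198 fully out; it slides along the cabinet's -x and stays where it is left. It may start a little ajar
- cabinet_drawer0_handle (a point): middle of the upper drawer's black bar handle: a round bar 11 thick, 120 long along the cabinet's y, its axis 35 in front of the drawer front (clear gap behind it 29), 106 above the bench and 38 below the cabinet's top
- left_floor (a point): point on the floor of the upper drawer's left (+y) compartment, moving with the drawer, axes as the cabinet's; 49 behind the inside of the drawer front, 68 from the middle of the dividing wall (6 thick, front to back). Each compartment is 143 wide, 235 long; floor 82 above the bench; above the floor the side walls rise 40, divider 36, drawer front 50
- right_floor (a point): the same point in the right (-y) compartment
- latch (a joint): red-tipped latch lever on the cabinet's top, left of the handle: 0 raised, 0.6 rad fully down. Over-centre spring: below half way it springs back up, past half way it snaps down and stays (about 4 N at the pad). Its steel nose then hangs in front of the upper drawer; it cannot go down while the drawer is ajar
- latch_tip (a point): centre of the top of the latch's red pad, 34 x 34. It moves on an arc of radius 83 about a pivot parallel to the cabinet's y, 20 above the cabinet's top and 95 in front of the cabinet's origin (45 behind the drawer front): raised about 219 above the bench, pressed down 173 above the bench
- vertebra: the cleaned fossil to put away: pale tan vertebra, an upright spool 38 in diameter and 34 high, with a stub (10 wide, height 7 to 29) that reaches 34 from the axis along its +x. Origin: centre of its underside. About 90 g. Stands in the wooden tray, whose floor is 6 above the bench
- kept_vertebra: dark brown vertebra of the same shape and size, kept in one compartment of the upper drawer, towards its outer side (hidden while the drawer is shut). Origin: centre of its underside
- kept_ammonite: brown spiral ammonite, a disc 50 in diameter, 16 high, kept in the other compartment of the upper drawer. Origin: centre of its underside
- cabinet_drawer1 (a joint): the lower drawer, same kind of slide, not needed: 0 shut
- tray: low wooden prep tray with a blue-grey liner, 230 (x) x 190 (y), walls 6 thick and 18 high, fixed; origin: centre of its underside. It holds the vertebra, an ammonite and a stone
- tray_ammonite: another ammonite, 50 in diameter, 16 high, in the tray; bystander
- stone: grey lump of rock 36 x 30 x 27 in the tray; bystander
- jar: small jar 40 in diameter, 55 high, standing on the bench in front of the cabinet, to the right; bystander
- bottle_a: white dropper bottle 48 in diameter, 130 high, standing on the bench at the right; bystander
- bottle_b: a second such bottle; bystander
- brush: pink-handled brush 180 long lying on the bench at the right; bystander
There are look-alikes about, which are no part of the job. Leave any blue look-alike of the vertebra alone.

How it is judged:
By the outcome, as a careful person would: the job done as asked, in the order asked, and still so for the second after the job is handed in, with the robot touching nothing.
It also fails if it takes over 72 s, if anything falls off the work surface, if the arm or the gripper's body presses on something with over 40 N, if the wrist force passes 120 N, or if a joint passes its speed limit or range.

### The arm

A 6-joint arm with a two-finger parallel gripper is mounted at the origin on the work surface. World frame = base frame: x ahead of the robot, y to its left, z up, the work surface at z = 0. Lengths are in m, angles in degrees, forces in N, time in s.
With the tool pointing down it reaches from about 0.4 to 0.825 m from the base axis. Payload 7 kg.
Tool frame: the origin (TCP) lies at the centre of the arm's flange, where the gripper is bolted on; the fingertips stand 178 mm ahead of it and the grasp point (between the pads) lies 159 mm ahead of it (tip_reach is the distance from the TCP to the fingertips, in m); z points along the fingers, y is the line along which they close (so a half turn about z gives the same grasp; the last joint's range is limited). The gripper opens to 88 mm and grips with 3 to 60 N. Pads are 19 mm wide; open, the fingers measure 130 mm over their backs; the gripper's body (78 mm by 193 mm) begins 47 mm behind the grasp point.
Start: joints at [-54.139, 20.546, 0.682, 0, -70.136, -16.507], TCP at [0.224, -0.637, 0.405] pointing down, gripper open.
Joint ranges: [-176.03, 176.03], [-82.01, 121.73], [-58.28, 71.71], [-173.87, 95.51], [-174.79, -0.11], [-173.66, 173.66]. Speed limits (degrees/s): [136.94, 136.94, 172.46, 180, 180, 180].

### API

Orientations are given as [roll, pitch, yaw] about the fixed x, y, z axes, in that order (R = Rz(yaw) Ry(pitch) Rx(roll)).
In Python, from plant import * gives the robot as it stands.
- The arm moves only by the shell command python3 -m handwheel 'ROWS'. ROWS is JSON, a list of rows, each a list of 7 numbers: the opening, from -1 (shut) to 1 (fully open), then the shift along the tool's x, y, z as a fraction of full scale, then the turn, a rotation vector about the tool's x, y, z as a fraction of full scale. A call has 1 to 5 rows; each row shifts and turns the commanded pose from where the row before left it, along the tool's axes as they then stand; what a row does not reach is not made up. Full scale, the value 1, is 0.025 m for a shift and 6 degrees for a turn. A row lasts 1/8 s, in which the tool goes at most 62.5 mm and 10.7 degrees, less where a joint would pass 70% of its speed; a pose out of reach is approached as far as the arm can. A call with a number of a shift or a turn outside -1 to 1 is refused whole. A call with a gripper value outside its range is refused whole. The fingers move at their own pace and stop on an object; the grip force is fixed at half the most. Time passes only in rows, so rows that do not move let the fingers close. It gives the time, the measured TCP pose, the force, the opening and the grip force at its end, in the units of the state.
- get_obs(): the state, without advancing time (a new reading comes with each control period).
- snapshot(name): name is "side" or "top"; returns a dict with "color" (400x640x3 uint8, red, green, blue), "fx", "fy", "cx", "cy" (pixels), "R" (3x3) and "t" (3): a world point X has camera coordinates R X + t. Camera axes: x right, y down, z forward; pixel columns grow to the right and rows downward; lengths in m; the calibration is good to about 2 mm. A picture is of the moment at which its call begins. There is no depth.
- close_job(): hands the job in; it is judged then, once.
The state is a dict: "clock": time; "joint_pos": joint angles; "qvel": joint speeds; "tau": joint torques, N m; "tool_pos": TCP position; "orientation": TCP orientation; "force": force on the tool from outside, world axes, zero at the start; "moment": the same for the moment, N m; "opening": finger opening in m; "gripper_force": force on a finger pad.
Only numpy, scipy, OpenCV 4.12 (cv2) and the standard library are available. Lean on these libraries where they do the work, as an engineer would, in place of code of your own. Each camera call takes 0.05 s, during which the arm holds its last target. There are 200 camera calls.

## Working session

There is one attempt and no reset: what is moved stays moved. The work goes in short steps, Python scripts to look and compute and a shell command to move; the robot and the scene stay as the last step left them, time stands still between calls to the robot, and variables do not carry over. Pictures are saved under pics/ and viewed, at most 10 in all, crops included, and the job is handed in when it is done.

```bash
ls; mkdir -p pics; cat > h.py <<'E'
from plant import *
import numpy as np, cv2
from scipy.spatial.transform import Rotation as Ro
def ray(s,px,z):
    R=np.array(s["R"]);t=np.array(s["t"]).ravel();c=-R.T@t
    d=R.T@np.array([(px[0]-s["cx"])/s["fx"],(px[1]-s["cy"])/s["fy"],1.])
    return c+d*(z-c[2])/d[2]
def proj(s,X):
    v=np.array(s["R"])@np.array(X)+np.array(s["t"]).ravel()
    return s["fx"]*v[0]/v[2]+s["cx"],s["fy"]*v[1]/v[2]+s["cy"]
def save(s,n,box=None,k=1):
    im=s["color"][...,::-1]
    if box: im=im[box[1]:box[3],box[0]:box[2]]
    cv2.imwrite("pics/"+n,cv2.resize(im,None,fx=k,fy=k,interpolation=cv2.INTER_CUBIC))
E
python3 - <<'E'
from h import *
o=get_obs();print({k:np.round(o[k],3) for k in("clock","tool_pos","orientation","opening","force")})
for n in("top","side"):
    s=snapshot(n);save(s,n+"0.png");R=np.array(s["R"]);print(n,s["fx"],-R.T@np.array(s["t"]).ravel(),R.round(2).tolist())
E
```

```text
pics
{'clock': np.float64(0.0), 'tool_pos': array([ 0.224, -0.637,  0.404]), 'orientation': array([ 1.79907e+02, -9.00000e-03, -1.60652e+02]), 'opening': np.float64(0.087), 'force': array([0.161, 0.148, 0.29 ])}
top 477.213597178555 [ 0.34063131 -0.11811056  1.57794156] [[-0.03, -1.0, -0.02], [-0.99, 0.03, -0.17], [0.17, 0.02, -0.99]]
side 422.17943180169385 [0.26973769 0.70025436 0.91327457] [[-0.95, -0.32, -0.02], [-0.2, 0.64, -0.74], [0.25, -0.7, -0.67]]
```

View pics/top0.png

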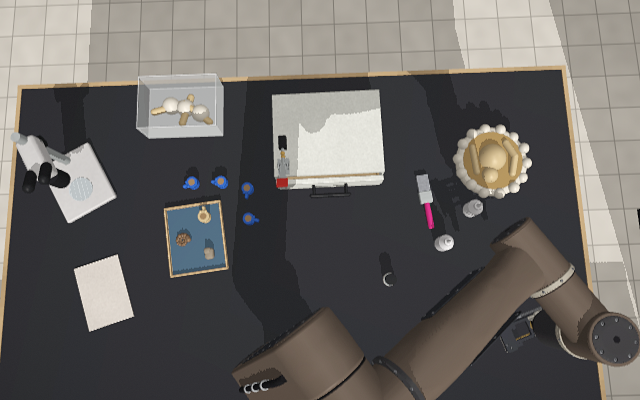

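View pics/side0.png

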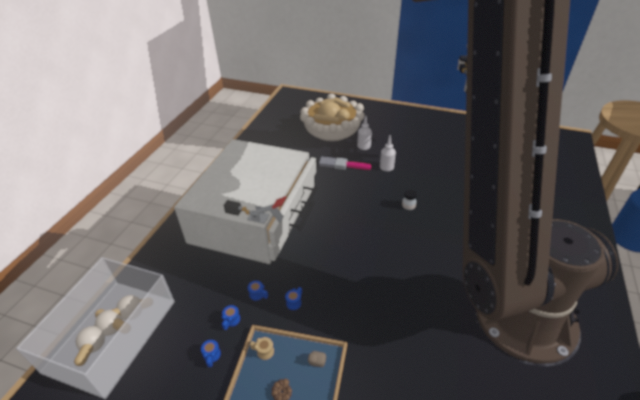

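Top view: the cabinet is at about (328,140), its handle at (330,190) and the red pad at (282,183). The tray is at (196,239).
Vertebra candidates: a pale one in the tray at (204,215), and blue ones at (192,183), (220,182), (247,188) and (249,218). The pale tan one in the tray fits the description. I'll check it in an enlarged crop, together with the handle area.

```bash
python3 - <<'E'
from h import *
s=snapshot("top");im=s["color"][...,::-1]
a=cv2.resize(im[165:215,260:395],None,fx=5.9,fy=5.9,interpolation=cv2.INTER_CUBIC)
b=cv2.resize(im[198:282,160:235],None,fx=3.5,fy=3.5,interpolation=cv2.INTER_CUBIC)
w=a.shape[1];c=np.zeros((a.shape[0]+b.shape[0],w,3),np.uint8);c[:a.shape[0]]=a;c[a.shape[0]:,:b.shape[1]]=b
sd=snapshot("side");d=cv2.resize(sd["color"][...,::-1][160:260,170:330],None,fx=2.9,fy=2.9,interpolation=cv2.INTER_CUBIC)
c[a.shape[0]:a.shape[0]+290,300:300+464]=d[:, :464]
cv2.imwrite("pics/crop1.png",c);print(c.shape)
hsv=cv2.cvtColor(im,cv2.COLOR_BGR2HSV)
def blobs(m,off=(0,0),mn=8):
    n,l,st,ce=cv2.connectedComponentsWithStats(m.astype(np.uint8))
    for i in range(1,n):
        if st[i,4]>=mn: print(st[i],ce[i].round(1))
red=((hsv[...,0]<6)|(hsv[...,0]>174))&(hsv[...,1]>150)&(hsv[...,2]>80)
print("red");blobs(red)
m=np.zeros(red.shape,bool);m[198:282,160:235]=1
pale=m&(hsv[...,0]>8)&(hsv[...,0]<25)&(hsv[...,2]>140)
print("pale");blobs(pale)
wh=(hsv[...,1]<50)&(hsv[...,2]>110);k=np.zeros(wh.shape,bool);k[80:200,262:395]=1
for z,p in((.144,(272,95)),(.144,(380,90)),(.144,(385,178)),(.106,(311,191)),(.106,(350,190)),(.219,(282,183)),(.036,(204,215))):print(p,z,ray(s,p,z).round(3))
E
```

```text
(589, 796, 3)
red
[276 178  12  10  91] [281.8 182.5]
pale
[164 200  65  78 561] [193.7 238.3]
[198 206  13  17 148] [203.7 215.5]
[177 236   5   6  10] [178.7 238.2]
[204 249  10  10  81] [208.4 253.5]
(272, 95) 0.144 [0.933 0.04  0.144]
(380, 90) 0.144 [ 0.937 -0.303  0.144]
(385, 178) 0.144 [ 0.652 -0.303  0.144]
(311, 191) 0.106 [ 0.626 -0.074  0.106]
(350, 190) 0.106 [ 0.625 -0.197  0.106]
(282, 183) 0.219 [0.63  0.006 0.219]
(204, 215) 0.036 [0.571 0.281 0.036]
```

View pics/crop1.png

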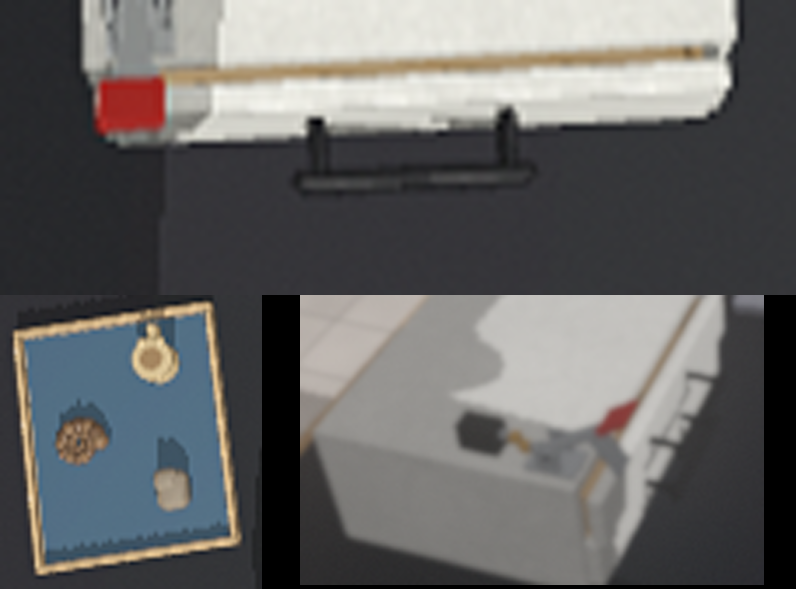

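The crop confirms the pale tan vertebra in the tray at (204,216), stub pointing up in the image at about (203,207). The handle bar runs from (310,195.8) to (350.8,194.3). The wooden strip marks the cabinet's front top edge, from (288,178) to (380,173.5), so the drawer looks slightly ajar.

```bash
python3 - <<'E'
from h import *
s=snapshot("top")
A=lambda u,v,z:ray(s,(260+u/5.9,165+v/5.9),z)
h1,h2=A(298,182,.106),A(533,173,.106);print("handle",h1,h2,(h1+h2)/2,np.linalg.norm(h1-h2))
e=h1-h2;print("yaw from handle",np.degrees(np.arctan2(-e[0],e[1])))
p1,p2=A(165,80,.144),A(718,57,.144);print("strip",p1,p2);e=p1-p2;print(np.degrees(np.arctan2(-e[0],e[1])))
print("front low edge",A(215,140,.144),A(700,118,.144))
print("pad",A(131,104,.219))
im=s["color"][...,::-1];hsv=cv2.cvtColor(im,cv2.COLOR_BGR2HSV)
m=np.zeros((400,640),np.uint8);m[203:225,195:214]=1
m&=((hsv[...,0]<28)&(hsv[...,0]>8)&(hsv[...,2]>90)).astype(np.uint8)
ys,xs=np.nonzero(m);print(xs.min(),xs.max(),ys.min(),ys.max())
for r in range(203,225):print(r,''.join('#' if m[r,c] else '.' for c in range(195,214)))
print("vert",ray(s,(204.4,216.5),.03),"stub",ray(s,(203,207.5),.03))
q=[ray(s,(160+u/3.5,198+(v-295)/3.5),.018) for u,v in((18,335),(210,305),(237,542),(40,570))];print(np.round(q,3))
E
```

```text
handle [ 0.61042849 -0.07231723  0.106     ] [ 0.61117665 -0.19722756  0.106     ] [ 0.61080257 -0.13477239  0.106     ] 0.12491257019554383
yaw from handle 0.3431748437659195
strip [ 0.65981627 -0.00554488  0.144     ] [ 0.66233877 -0.29373259  0.144     ]
0.5014949939537177
front low edge [ 0.6270564 -0.0309603  0.144    ] [ 0.63031004 -0.28276388  0.144     ]
pad [0.63156813 0.00560004 0.219     ]
195 213 203 222
203 ###################
204 #############......
205 ########...........
206 #......###.........
207 .......####........
208 .......####........
209 .......####........
210 .....#######.......
211 ....########.......
212 ....#########......
213 ...############....
214 ...#############...
215 ...#############...
216 ...#############...
217 ...#############...
218 ...#############...
219 ...#############...
220 ....###########....
221 .....##########....
222 .......######......
223 ...................
224 ...................
vert [0.5668046  0.28102682 0.03      ] stub [0.59695558 0.28600478 0.03      ]
[[0.597 0.416 0.018]
 [0.62  0.232 0.018]
 [0.395 0.206 0.018]
 [0.375 0.39  0.018]]
```

```bash
python3 -m handwheel '[[-1,0,0,0,0,0,0.806],[-1,0,0,0,0,0,0.806],[-1,0,0,0,0,0,0.806],[-1,0,0,0,0,0,0.806]]'
python3 -m handwheel '[[-1,-0.775,0.956,0,0,0,0],[-1,-0.775,0.956,0,0,0,0],[-1,-0.775,0.956,0,0,0,0],[-1,-0.775,0.956,0,0,0,0],[-1,-0.775,0.956,0,0,0,0]]'
python3 -m handwheel '[[-1,-0.775,0.956,0,0,0,0],[-1,-0.775,0.956,0,0,0,0],[-1,-0.775,0.956,0,0,0,0],[-1,-0.775,0.956,0,0,0,0],[-1,-0.775,0.956,0,0,0,0]]'
```

```text
clock: 0.75
tool_pos: [0.2237, -0.6368, 0.4045]
orientation: [180.0, -0.0, 179.8]
force: [0.5, 0.3, -0.6]
opening: 0.0534
gripper_force: 0.0
clock: 1.38
tool_pos: [0.321, -0.5165, 0.4046]
orientation: [180.0, 0.0, -180.0]
force: [0.7, -0.1, 1.0]
opening: 0.0038
gripper_force: 0.0
clock: 2.0
tool_pos: [0.4179, -0.397, 0.4047]
orientation: [180.0, 0.0, -180.0]
force: [0.7, -0.6, 0.3]
opening: 0.0001
gripper_force: 0.0
```

```bash

python3 -m handwheel '[[-1,-0.775,0.956,0,0,0,0],[-1,-0.775,0.956,0,0,0,0],[-1,-0.775,0.956,0,0,0,0],[-1,-0.775,0.956,0,0,0,0],[-1,-0.775,0.956,0,0,0,0]]' >/dev/null
python3 -m handwheel '[[-1,-0.775,0.956,0,0,0,0],[-1,-0.775,0.956,0,0,0,0],[-1,-0.775,0.956,0.4,0,0,0],[-1,-0.775,0.956,0.8,0,0,0],[-1,-0.775,0.956,0.8,0,0,0]]'
python3 -m handwheel '[[-1,-0.6,0.5,0.8,0,0,0],[-1,0,0,0,0,0,0]]'
python3 - <<'E'
from h import *
o=get_obs();print(np.round(o["tool_pos"],4))
p=np.array(o["tool_pos"]);
s=snapshot("side");im=s["color"][...,::-1]
cv2.imwrite("pics/side1.png",cv2.resize(im[100:300,170:430],None,fx=3,fy=3,interpolation=cv2.INTER_CUBIC))
print([((np.array(proj(s,X))-[170,100])*3).round() for X in([.611,-.135,.106],[.611,-.075,.106],[.611,-.195,.106],p-[0,0,.178])])
E
```

```text
clock: 3.25
tool_pos: [0.6116, -0.1579, 0.3542]
orientation: [180.0, 0.0, -180.0]
force: [0.7, -0.2, -0.4]
opening: 0.0002
gripper_force: 0.0
clock: 3.5
tool_pos: [0.6264, -0.1456, 0.3322]
orientation: [180.0, -0.2, -179.9]
force: [-1.3, 0.5, 0.3]
opening: 0.0001
gripper_force: 0.0
[ 0.6264 -0.1456  0.3322]
[array([415., 298.]), array([393., 340.]), array([436., 260.]), array([402., 249.])]
```

View pics/side1.png

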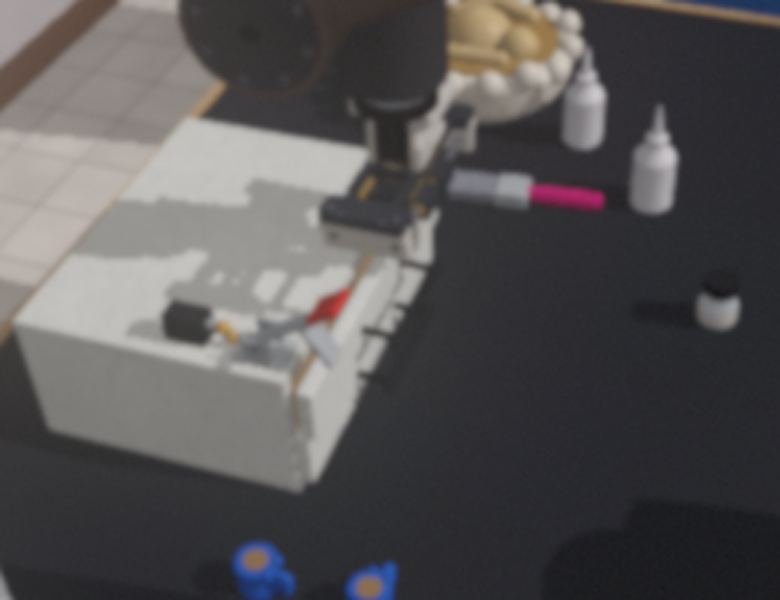

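The side crop shows the closed fingertips at about (402,249), over the handle. The upper bar runs from (436,262) to (393,340), matching its projection. I'm lowering the closed fingers behind the bar.

```bash

python3 -m handwheel '[[-1,-0.2,0.2,0.5,0,0,0],[-1,0,0.2,0.5,0,0,0],[-1,0,0,0.3,0,0,0]]'
python3 -m handwheel '[[-1,0,0,0.5,0,0,0],[-1,0,0,0.5,0,0,0],[-1,0,0,0.3,0,0,0],[-1,0,0,0,0,0,0]]'
```

```text
clock: 3.92
tool_pos: [0.6306, -0.1362, 0.3011]
orientation: [180.0, -0.1, -180.0]
force: [-0.8, -1.0, 0.6]
opening: 0.0003
gripper_force: 0.0
clock: 4.42
tool_pos: [0.6309, -0.1363, 0.2688]
orientation: [-180.0, -0.1, -180.0]
force: [-0.9, -0.8, -0.0]
opening: 0.0007
gripper_force: 0.0
```

```bash

python3 -m handwheel '[[-1,0.3,0,0,0,0,0],[-1,0.5,0,0,0,0,0],[-1,0.6,0,0,0,0,0],[-1,0.6,0,0,0,0,0],[-1,0.6,0,0,0,0,0]]'
python3 -m handwheel '[[-1,0.6,0,0,0,0,0],[-1,0.6,0,0,0,0,0],[-1,0.6,0,0,0,0,0],[-1,0.6,0,0,0,0,0],[-1,0.6,0,0,0,0,0]]'
python3 -m handwheel '[[-1,0.6,0,0,0,0,0],[-1,0.6,0,0,0,0,0],[-1,0.4,0,0,0,0,0],[-1,-0.2,0,0,0,0,0],[-1,0,0,0,0,0,0]]'
```

```text
clock: 5.05
tool_pos: [0.5649, -0.1363, 0.27]
orientation: [-180.0, 0.0, -180.0]
force: [1.3, -1.4, 0.7]
opening: 0.0006
gripper_force: 0.7
clock: 5.68
tool_pos: [0.4901, -0.1363, 0.2696]
orientation: [180.0, -0.0, -180.0]
force: [1.3, -1.1, 0.2]
opening: 0.0006
gripper_force: 0.7
clock: 6.3
tool_pos: [0.4567, -0.1362, 0.2697]
orientation: [-180.0, -0.0, -180.0]
force: [-0.1, -0.1, 0.2]
opening: 0.0005
gripper_force: 0.0
```

```bash

python3 -m handwheel '[[-1,0,0,-0.7,0,0,0],[-1,0,0,-1,0,0,0],[-1,0,0,-1,0,0,0],[-1,0,0,-1,0,0,0],[-1,0,0,-1,0,0,0]]'
python3 -m handwheel '[[-1,0,0.5,-0.5,0,0,0],[0.36,-0.25,0.98,0,0,0,0],[0.36,-0.25,0.98,0,0,0,0],[0.36,-0.25,0.98,0,0,0,0],[0.36,-0.25,0.98,0,0,0,0]]'
python3 -m handwheel '[[0.36,-0.25,0.98,0,0,0,0],[0.36,-0.25,0.98,0,0,0,0],[0.36,-0.25,0.98,0,0,0,0],[0.36,-0.25,0.98,0,0,0,0],[0.36,-0.25,0.98,0,0,0,0]]'
python3 -m handwheel '[[0.36,-0.25,0.98,0,0,0,0],[0.36,-0.25,0.98,0,0,0,0],[0.36,-0.25,0.98,0,0,0,0],[0.36,-0.25,0.98,0,0,0,0],[0.36,-0.25,0.98,0.2,0,0,0]]'
python3 -m handwheel '[[0.36,-0.25,0.98,0.8,0,0,0],[0.36,-0.3,0.8,1,0,0,0],[0.36,-0.1,0,1,0,0,0],[0.36,0,0,0,0,0,0]]'
python3 - <<'E'
from h import *
o=get_obs();p=np.array(o["tool_pos"]);print(p.round(4),o["opening"])
a=snapshot("top");b=snapshot("side")
A=a["color"][...,::-1][150:270,250:400];B=b["color"][...,::-1][280:400,180:380]
A=cv2.resize(A,None,fx=3,fy=3,interpolation=cv2.INTER_CUBIC);B=cv2.resize(B,None,fx=1.7,fy=1.7,interpolation=cv2.INTER_CUBIC)
c=np.zeros((360,790,3),np.uint8);c[:,:450]=A;c[:B.shape[0],450:790]=B[:,:340];cv2.imwrite("pics/draw.png",c)
E
```

```text
clock: 6.92
tool_pos: [0.4565, -0.1362, 0.3878]
orientation: [-180.0, -0.0, -180.0]
force: [0.7, -0.7, -0.5]
opening: 0.0008
gripper_force: 0.0
clock: 7.55
tool_pos: [0.4812, -0.0243, 0.3991]
orientation: [-180.0, -0.1, -180.0]
force: [1.1, 0.0, 0.2]
opening: 0.035
gripper_force: 0.0
clock: 8.18
tool_pos: [0.5124, 0.0983, 0.3991]
orientation: [-180.0, -0.1, -180.0]
force: [-0.5, -0.9, -0.3]
opening: 0.0596
gripper_force: 0.0
clock: 8.8
tool_pos: [0.544, 0.2209, 0.3948]
orientation: [180.0, 0.0, -180.0]
force: [0.0, -0.0, -0.2]
opening: 0.0597
gripper_force: 0.0
clock: 9.3
tool_pos: [0.5594, 0.2642, 0.322]
orientation: [-179.8, -0.2, -180.0]
force: [-1.3, 0.5, 0.8]
opening: 0.0594
gripper_force: 0.0
[0.5594 0.2642 0.322 ] 0.05942186656250646
```

View pics/draw.png

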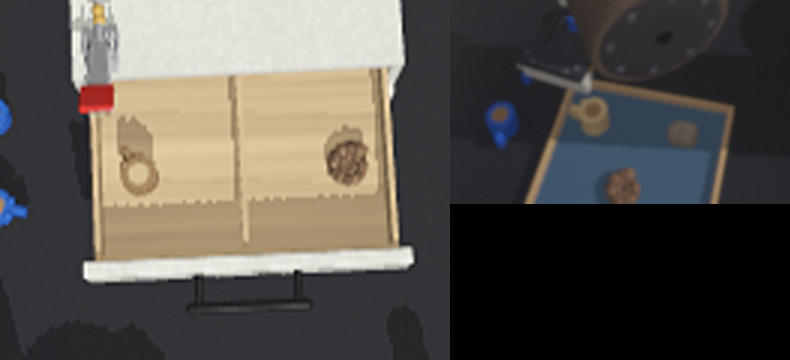

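The drawer is well open. The left compartment holds the kept vertebra, at crop (138,174), which is top pixel (296,208). The right one holds the ammonite at (366,204), so the target is the left compartment. In the side view the pale vertebra is at about (263,342).

```bash
python3 - <<'E'
from h import *
a=snapshot("top");b=snapshot("side")
C=lambda u,v,z:ray(a,(250+u/3,150+v/3),z).round(4)
print("kept",C(138,172,.110),"ammo",C(347,163,.096))
print("handle",C(192,309,.106),C(310,304,.106))
print("divider top",C(246,240,.118),C(234,78,.118))
print("front inner",C(100,258,.132),C(395,245,.132),"left wall inner",C(104,225,.122))
print("vert side",ray(b,(262.9,341.8),.04).round(4))
im=b["color"][...,::-1];hsv=cv2.cvtColor(im,cv2.COLOR_BGR2HSV)
m=((hsv[...,0]<28)&(hsv[...,0]>10)&(hsv[...,1]>60)&(hsv[...,2]>60))
for r in range(330,366,2):print(r,''.join('#' if m[r,c] else '.' for c in range(245,285)))
print("jar",ray(a,(388,280),.03).round(3),np.round(get_obs()["joint_pos"],1))
E
```

```text
kept [ 0.5748 -0.0262  0.11  ] ammo [ 0.5795 -0.2445  0.096 ]
handle [ 0.4316 -0.0783  0.106 ] [ 0.433  -0.1992  0.106 ]
divider top [ 0.4995 -0.1359  0.118 ] [ 0.6696 -0.1291  0.118 ]
front inner [0.4843 0.0128 0.132 ] [ 0.4882 -0.286   0.132 ] left wall inner [0.5191 0.009  0.122 ]
vert side [0.5701 0.2804 0.04  ]
330 ..................######################
332 ....###................#################
334 ...#####..........................######
336 ..#####.................................
338 .#####..........#######.................
340 ######......##############..............
342 ###########################.............
344 ###########################.............
346 ###...#####################.............
348 ###....#####################............
350 ##..........################............
352 #............###############............
354 .............##############.............
356 ..............############..............
358 .................######.................
360 ........................................
362 ........................................
364 ........................................
jar [ 0.343 -0.31   0.03 ] [  43.3   18.7  -12.8    0.   -58.3 -133.3]
```

```bash

python3 -m handwheel '[[0.36,-0.34,0.67,0,0,0,0],[0.36,0,0,0.8,0,0,0],[0.36,0,0,0.9,0,0,0],[0.36,0,0,0.9,0,0,0],[0.36,0,0,0.9,0,0,0]]'
python3 -m handwheel '[[0.36,0,0,0.8,0,0,0],[0.36,0,0,0.6,0,0,0],[0.36,0,0,0,0,0,0]]'
python3 -m handwheel '[[-1,0,0,0,0,0,0],[-1,0,0,0,0,0,0],[-1,0,0,0,0,0,0],[-1,0,0,0,0,0,0]]'
```

```text
clock: 10.12
tool_pos: [0.5689, 0.2814, 0.2374]
orientation: [179.9, 0.1, -180.0]
force: [0.3, -0.5, -0.0]
opening: 0.0595
gripper_force: 0.0
clock: 10.5
tool_pos: [0.5683, 0.2806, 0.2014]
orientation: [-179.9, -0.1, -180.0]
force: [0.1, 0.3, 0.1]
opening: 0.0597
gripper_force: 0.0
clock: 11.0
tool_pos: [0.5686, 0.2808, 0.2031]
orientation: [179.9, 0.1, -180.0]
force: [-1.0, 1.1, 4.6]
opening: 0.0375
gripper_force: 30.0
```

```bash

python3 -m handwheel '[[-1,0,0,-0.3,0,0,0],[-1,0,0,-0.8,0,0,0],[-1,0,0,-1,0,0,-1],[-1,0,0,-1,0,0,-1],[-1,0,0,-1,0,0,-1]]'
python3 -m handwheel '[[-1,0,0,-1,0,0,-1],[-1,0,0,-1,0,0,-1],[-1,0,0,-1,0,0,-1],[-1,0,0,-1,0,0,-1],[-1,0,0,-1,0,0,-1]]'
python3 -m handwheel '[[-1,0,0,0,0,0,-1],[-1,0,0,0,0,0,-1],[-1,0,0,0,0,0,-1],[-1,0,0,0,0,0,-1],[-1,0,0,0,0,0,-1]]'
python3 -m handwheel '[[-1,0,0,0,0,0,-1],[-1,0,0,0,0,0,-1],[-1,0,0,0,0,0,0]]'
python3 - <<'E'
from h import *
s=snapshot("side");im=s["color"][...,::-1];p=np.array(get_obs()["tool_pos"])
u,v=proj(s,p-[0,0,.18]);u,v=int(u),int(v);print(u,v)
y0=max(0,v-60);x0=max(0,u-80)
save(s,"grasp.png",(x0,y0,x0+160,min(400,y0+120)),4)
E
```

```text
clock: 11.62
tool_pos: [0.568, 0.2802, 0.3056]
orientation: [-180.0, -0.0, -161.8]
force: [0.3, 0.6, -0.1]
opening: 0.0373
gripper_force: 30.0
clock: 12.25
tool_pos: [0.5679, 0.2801, 0.4306]
orientation: [180.0, -0.0, -131.8]
force: [0.8, 0.3, -0.2]
opening: 0.0372
gripper_force: 30.0
clock: 12.88
tool_pos: [0.568, 0.2801, 0.4297]
orientation: [180.0, -0.0, -101.8]
force: [0.7, 0.2, 0.9]
opening: 0.0372
gripper_force: 30.0
clock: 13.25
tool_pos: [0.568, 0.2802, 0.4297]
orientation: [180.0, -0.0, -90.0]
force: [0.1, -0.4, 0.2]
opening: 0.0372
gripper_force: 30.0
251 285
```

View pics/grasp.png

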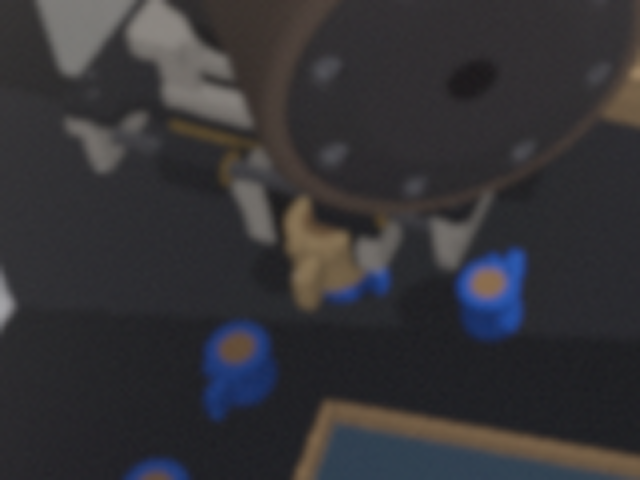

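The crop shows the pale vertebra held between the fingers at about (320,250), upright, with its stub towards +y. I'm carrying it over the drawer.

```bash

python3 -m handwheel '[[-1,0.5,0.5,0,0,0,0],[-1,1,0.42,0,0,0,0],[-1,1,0,0,0,0,0],[-1,1,0,0,0,0,0],[-1,1,0,0,0,0,0]]'
python3 -m handwheel '[[-1,1,0,0,0,0,0],[-1,1,0,0,0,0,0],[-1,1,0,0,0,0,0],[-1,1,0,0,0,0,0],[-1,1,0,0,0,0,0]]'
python3 -m handwheel '[[-1,1,0,0,0,0,0],[-1,1,0,0,0,0,0],[-1,1,0,0,0,0,0],[-1,1,0,0,0,0,0],[-1,0.96,0,0,0,0,0]]'
python3 -m handwheel '[[-1,0.5,0,0.6,0,0,0],[-1,0,0,1,0,0,0],[-1,0,0,0.9,0,0,0],[-1,0,0,0,0,0,0]]'
python3 - <<'E'
from h import *
s=snapshot("side");im=s["color"][...,::-1];p=np.array(get_obs()["tool_pos"]);print(p.round(4))
u,v=proj(s,p-[0,0,.19]);u,v=int(u),int(v);print(u,v)
save(s,"over.png",(u-80,v-60,u+80,v+60),4)
E
```

```text
clock: 13.92
tool_pos: [0.5455, 0.1663, 0.4297]
orientation: [-180.0, 0.0, -90.0]
force: [-0.0, 0.3, -0.5]
opening: 0.0372
gripper_force: 30.0
clock: 14.55
tool_pos: [0.5453, 0.0411, 0.4297]
orientation: [180.0, -0.0, -90.0]
force: [0.5, -0.0, -0.6]
opening: 0.037
gripper_force: 30.0
clock: 15.18
tool_pos: [0.5451, -0.0829, 0.4296]
orientation: [180.0, -0.0, -90.0]
force: [0.3, -0.6, -0.1]
opening: 0.0374
gripper_force: 30.0
clock: 15.68
tool_pos: [0.5445, -0.0939, 0.3646]
orientation: [179.7, -0.0, -90.0]
force: [-0.4, 0.3, 0.4]
opening: 0.0371
gripper_force: 30.0
[ 0.5451 -0.0938  0.3662]
325 194
```

View pics/over.png

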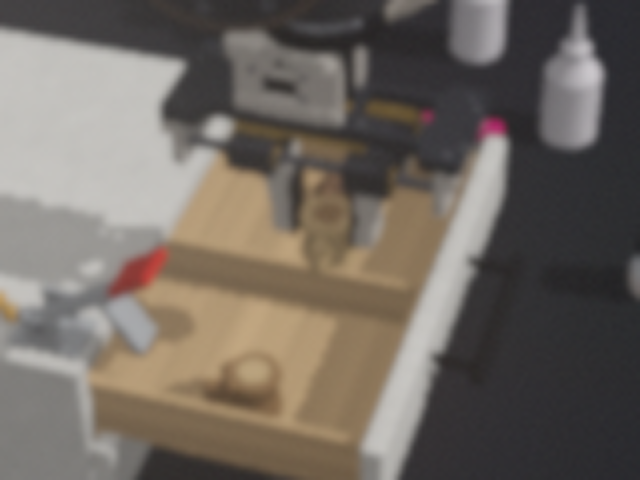

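The pale vertebra hangs upright at (325,225), with its stub towards the camera. The kept vertebra is at (250,380) and the divider runs along y≈275, so the spot between them is free. I'm lowering it.

```bash

python3 -m handwheel '[[-1,0,0,0.6,0,0,0],[-1,0,0,0.8,0,0,0],[-1,0,0,0.8,0,0,0],[-1,0,0,0.6,0,0,0],[-1,0,0,0.3,0,0,0]]'
python3 -m handwheel '[[-1,0,0,0.1,0,0,0],[-1,0,0,0.1,0,0,0],[-1,0,0,0.08,0,0,0]]'
```

```text
clock: 16.35
tool_pos: [0.5453, -0.0935, 0.2888]
orientation: [180.0, -0.0, -90.0]
force: [0.4, 0.3, -0.4]
opening: 0.0369
gripper_force: 30.0
clock: 16.73
tool_pos: [0.5455, -0.0935, 0.283]
orientation: [-179.9, 0.0, -90.0]
force: [-0.1, -0.8, 0.2]
opening: 0.0372
gripper_force: 30.0
```

```bash

python3 -m handwheel '[[-1,0,0,0.06,0,0,0],[-1,0,0,0.06,0,0,0]]'
python3 -m handwheel '[[-1,0,0,0.05,0,0,0],[-1,0,0,0,0,0,0]]'
```

```text
clock: 16.98
tool_pos: [0.5454, -0.0935, 0.2798]
orientation: [-180.0, 0.0, -90.0]
force: [-0.7, 0.1, -0.6]
opening: 0.0368
gripper_force: 30.0
clock: 17.23
tool_pos: [0.5457, -0.0935, 0.279]
orientation: [-179.9, -0.0, -90.0]
force: [-0.8, -0.5, 3.7]
opening: 0.037
gripper_force: 30.0
```

```bash

python3 -m handwheel '[[0.14,0,0,0,0,0,0],[0.14,0,0,0,0,0,0],[0.14,0,0,0,0,0,0]]'
python3 -m handwheel '[[0.14,0,0,-0.3,0,0,0],[0.14,0,0,-0.7,0,0,0],[0.14,0,0,-1,0,0,0],[0.14,0,0,-1,0,0,0],[0.14,0,0,-1,0,0,0]]'
python3 -m handwheel '[[-1,0,0,-1,0,0,0],[-1,0,0,-0.3,0,0,0],[-1,0,1,0,0,0,0],[-1,0,1,0,0,0,0],[-1,0,1,0,0,0,0]]'
python3 -m handwheel '[[-1,0,1,0,0,0,0],[-1,0,1,0,0,0,0],[-1,0,0.5,0,0,0,0],[-1,0,0,0,0,0,0]]'
python3 - <<'E'
from h import *
s=snapshot("side")
save(s,"placed.png",(230,140,390,260),4)
E
```

```text
clock: 17.6
tool_pos: [0.5452, -0.0936, 0.2782]
orientation: [180.0, -0.0, -90.0]
force: [-0.6, -0.1, 0.4]
opening: 0.0497
gripper_force: 0.0
clock: 18.23
tool_pos: [0.5452, -0.0936, 0.3798]
orientation: [-180.0, 0.0, -90.0]
force: [0.4, 0.1, 0.6]
opening: 0.0502
gripper_force: 0.0
clock: 18.85
tool_pos: [0.4694, -0.0936, 0.4103]
orientation: [179.9, 0.0, -90.0]
force: [0.9, -0.1, -0.1]
opening: 0.0057
gripper_force: 0.0
clock: 19.35
tool_pos: [0.4075, -0.0936, 0.4111]
orientation: [-180.0, 0.0, -90.0]
force: [0.4, -1.0, -0.0]
opening: 0.0004
gripper_force: 0.0
```

View pics/placed.png

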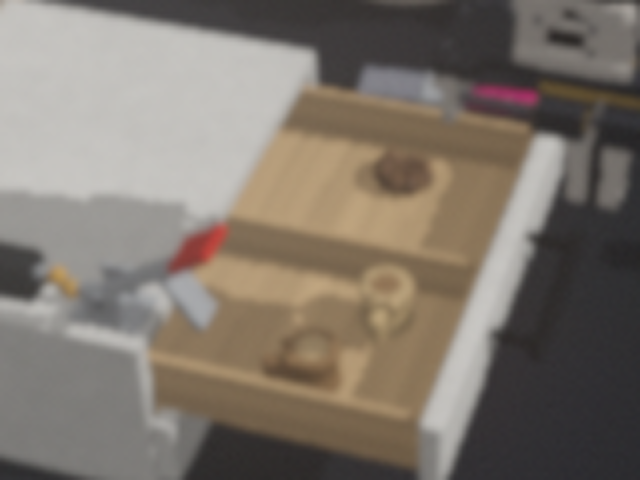

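The new vertebra stands upright at (388,298) in the left compartment, next to the kept one at (305,355). Next I push the drawer shut with the closed fingers against the bar.

```bash

python3 -m handwheel '[[-1,0.8,0.4,0,0,0,0],[-1,0.85,0,0.7,0,0,0],[-1,0,0,1,0,0,0],[-1,0,0,1,0,0,0],[-1,0,0,1,0,0,0]]'
python3 -m handwheel '[[-1,0,0,1,0,0,0],[-1,0,0,0.7,0,0,0],[-1,0,0,0.3,0,0,0],[-1,0,0,0,0,0,0]]'
python3 -m handwheel '[[-1,0,-0.15,0,0,0,0],[-1,0,-0.15,0,0,0,0],[-1,0,-0.2,0,0,0,0],[-1,0,-0.25,0,0,0,0],[-1,0,-0.3,0,0,0,0]]'
```

```text
clock: 20.02
tool_pos: [0.3988, -0.1349, 0.3174]
orientation: [180.0, -0.0, -90.0]
force: [-0.2, -0.1, 0.6]
opening: 0.0003
gripper_force: 0.0
clock: 20.52
tool_pos: [0.3983, -0.1348, 0.2681]
orientation: [179.9, -0.0, -90.0]
force: [-0.1, -0.2, 1.4]
opening: 0.0007
gripper_force: 0.0
clock: 21.15
tool_pos: [0.4244, -0.1348, 0.2684]
orientation: [180.0, 0.0, -90.0]
force: [-2.0, -0.1, 1.2]
opening: 0.0003
gripper_force: 0.6
```

```bash

python3 -m handwheel '[[-1,0,-0.35,0,0,0,0],[-1,0,-0.4,0,0,0,0],[-1,0,-0.4,0,0,0,0],[-1,0,-0.4,0,0,0,0],[-1,0,-0.4,0,0,0,0]]'
python3 -m handwheel '[[-1,0,-0.4,0,0,0,0],[-1,0,-0.4,0,0,0,0],[-1,0,-0.4,0,0,0,0],[-1,0,-0.4,0,0,0,0],[-1,0,-0.4,0,0,0,0]]'
python3 -m handwheel '[[-1,0,-0.4,0,0,0,0],[-1,0,-0.4,0,0,0,0],[-1,0,-0.4,0,0,0,0],[-1,0,-0.3,0,0,0,0],[-1,0,-0.2,0,0,0,0]]'
python3 -m handwheel '[[-1,0,-0.2,0,0,0,0],[-1,0,-0.15,0,0,0,0],[-1,0,-0.1,0,0,0,0]]'
```

```text
clock: 21.78
tool_pos: [0.4735, -0.1348, 0.2683]
orientation: [180.0, 0.0, -90.0]
force: [-1.6, 1.2, 1.0]
opening: 0.0003
gripper_force: 0.7
clock: 22.4
tool_pos: [0.5235, -0.1348, 0.2684]
orientation: [-180.0, 0.0, -90.0]
force: [-0.7, 1.3, 0.1]
opening: 0.0003
gripper_force: 0.7
clock: 23.02
tool_pos: [0.5658, -0.1348, 0.2684]
orientation: [-180.0, -0.0, -90.0]
force: [-1.7, 1.3, 1.3]
opening: 0.0005
gripper_force: 0.6
clock: 23.4
tool_pos: [0.5767, -0.1348, 0.2684]
orientation: [180.0, -0.0, -90.0]
force: [-1.1, 1.0, 0.1]
opening: 0.0006
gripper_force: 0.5
```

```bash

python3 -m handwheel '[[-1,0,-0.12,0,0,0,0],[-1,0,-0.12,0,0,0,0],[-1,0,-0.12,0,0,0,0]]'
python3 -m handwheel '[[-1,0,-0.1,0,0,0,0],[-1,0,-0.1,0,0,0,0],[-1,0,-0.1,0,0,0,0]]'
```

```text
clock: 23.78
tool_pos: [0.5858, -0.1348, 0.2685]
orientation: [-180.0, 0.0, -90.0]
force: [-1.5, 0.2, 0.4]
opening: 0.0005
gripper_force: 0.5
clock: 24.15
tool_pos: [0.5933, -0.1348, 0.2684]
orientation: [-180.0, 0.0, -90.0]
force: [-1.8, 1.0, 0.2]
opening: 0.0001
gripper_force: 0.5
```

```bash

python3 -m handwheel '[[-1,0,-0.06,0,0,0,0],[-1,0,-0.06,0,0,0,0],[-1,0,-0.06,0,0,0,0]]'
python3 -m handwheel '[[-1,0,-0.06,0,0,0,0],[-1,0,-0.06,0,0,0,0],[-1,0,-0.06,0,0,0,0]]'
```

```text
clock: 24.52
tool_pos: [0.5977, -0.1348, 0.2684]
orientation: [-180.0, 0.0, -90.0]
force: [-0.9, 0.4, 0.1]
opening: 0.0006
gripper_force: 0.5
clock: 24.9
tool_pos: [0.6001, -0.1349, 0.2681]
orientation: [179.7, 0.0, -90.0]
force: [-13.5, 2.8, 10.7]
opening: 0.0006
gripper_force: 6.9
```

```bash

python3 -m handwheel '[[-1,0,0.4,0,0,0,0],[-1,0,0.6,0,0,0,0],[-1,0,0,-1,0,0,0],[-1,0,0,-1,0,0,0],[-1,0,0,-1,0,0,0]]'
python3 -m handwheel '[[-1,0,0,-1,0,0,0],[-1,0,0,-1,0,0,0],[-1,0,0,-1,0,0,0],[-1,0,0,-1,0,0,0],[-1,0,0,-0.3,0,0,0]]'
python3 - <<'E'
from h import *
from scipy.optimize import least_squares
P=[]
for n in("top","side"):
    s=snapshot(n);h=cv2.cvtColor(s["color"],cv2.COLOR_RGB2HSV)
    m=((h[...,0]<6)|(h[...,0]>174))&(h[...,1]>150)&(h[...,2]>80);m[:, :200]=0;m[:,380:]=0;m[240:]=0
    ys,xs=np.nonzero(m);print(n,len(xs),xs.min(),xs.max(),ys.min(),ys.max(),xs.mean(),ys.mean());P.append((s,(xs.mean(),ys.mean())))
    for z in(.21,.219):print(ray(s,P[-1][1],z).round(4))
r=least_squares(lambda X:np.ravel([np.subtract(proj(s,X),p) for s,p in P]),[.63,0,.22]);print(r.x.round(4),r.fun.round(2))
# handle after shutting, from dark bar pixels in top view
s=P[0][0];save(s,"shut.png",(250,150,400,220),5)
E
```

```text
clock: 25.52
tool_pos: [0.5765, -0.1348, 0.3444]
orientation: [-180.0, 0.0, -90.0]
force: [0.8, -0.2, 0.5]
opening: 0.0004
gripper_force: 0.0
clock: 26.15
tool_pos: [0.5768, -0.1348, 0.4527]
orientation: [-179.8, 0.0, -90.0]
force: [0.1, -0.9, 0.1]
opening: 0.0006
gripper_force: 0.0Traceback (most recent call last):
  File "<stdin>", line 7, in <module>
    return umr_minimum(a, axis, None, out, keepdims, initial, where)
ValueError: zero-size array to reduction operation minimum which has no identity
```

```bash

python3 - <<'E'
from h import *
from scipy.optimize import least_squares
P=[(snapshot("top"),(281.8,182.5))]
s=snapshot("side");h=cv2.cvtColor(s["color"],cv2.COLOR_RGB2HSV)
m=((h[...,0]<6)|(h[...,0]>174))&(h[...,1]>120)&(h[...,2]>60);m[:, :200]=0;m[:,380:]=0;m[240:]=0
ys,xs=np.nonzero(m);print(len(xs));P.append((s,(xs.mean(),ys.mean())))
for z in(.21,.219):print(ray(s,P[-1][1],z).round(4))
r=least_squares(lambda X:np.ravel([np.subtract(proj(s,X),p) for s,p in P]),[.63,0,.22]);print(r.x.round(4),r.fun.round(2))
E
```

```text
44
[0.633  0.0022 0.21  ]
[0.6284 0.0111 0.219 ]
[0.6316 0.0068 0.2146] [ 0.13  0.43 -0.38 -0.07]
```

```bash

python3 -m handwheel '[[-1,-0.9,-0.3,0,0,0,0],[-1,-0.95,-0.4,0,0,0,0],[-1,-0.95,-0.4,0,0,0,0],[-1,-0.95,-0.4,0,0,0,0],[-1,-0.95,-0.4,0,0,0,0]]'
python3 -m handwheel '[[-1,-0.94,-0.22,0,0,0,0],[-1,0,0,0.6,0,0,0],[-1,0,0,0.7,0,0,0],[-1,0,0,0.6,0,0,0],[-1,0,0,0,0,0,0]]'
python3 -m handwheel '[[-1,0,0,0.3,0,0,0],[-1,0,0,0.3,0,0,0],[-1,0,0,0.3,0,0,0]]'
python3 -m handwheel '[[-1,0,0,0.3,0,0,0],[-1,0,0,0.3,0,0,0],[-1,0,0,0.3,0,0,0]]'
```

```text
clock: 26.92
tool_pos: [0.6252, -0.0157, 0.4505]
orientation: [180.0, -0.0, -90.0]
force: [0.9, 0.3, 0.6]
opening: 0.0006
gripper_force: 0.0
clock: 27.55
tool_pos: [0.6291, 0.0055, 0.4016]
orientation: [179.8, -0.0, -90.0]
force: [0.1, 0.9, 1.4]
opening: 0.0007
gripper_force: 0.6
clock: 27.92
tool_pos: [0.6301, 0.006, 0.3804]
orientation: [-180.0, 0.0, -90.0]
force: [0.4, -0.2, 1.9]
opening: 0.0005
gripper_force: 0.7
clock: 28.3
tool_pos: [0.63, 0.0063, 0.3576]
orientation: [180.0, -0.0, -90.0]
force: [-0.6, 0.1, -1.1]
opening: 0.0004
gripper_force: 0.0
```

```bash

python3 -m handwheel '[[-1,0,0,0.15,0,0,0],[-1,0,0,0.15,0,0,0],[-1,0,0,0,0,0,0]]'
python3 -m handwheel '[[-1,0,0,-0.6,0,0,0],[-1,0,0,-1,0,0,0],[-1,0,0,-1,0,0,0],[-1,0,0,-1,0,0,0],[-1,0,0,-1,0,0,0]]'
python3 -m handwheel '[[-1,1,0.5,0,0,0,0],[-1,1,1,0,0,0,0],[-1,1,1,0,0,0,0],[-1,1,1,0,0,0,0],[-1,1,1,0,0,0,0]]'
python3 -m handwheel '[[-1,1,1,0,0,0,0],[-1,1,1,0,0,0,0],[-1,1,0,0,0,0,0],[-1,1,0,0,0,0,0],[-1,1,0,0,0,0,0]]'
python3 -m handwheel '[[-1,1,0,0,0,0,0],[-1,1,0,0,0,0,0],[-1,1,0,0,0,0,0],[-1,1,0,0,0,0,0],[-1,0,0,0,0,0,0]]'
python3 - <<'E'
from h import *
a=snapshot("top");b=snapshot("side")
A=cv2.resize(a["color"][...,::-1][160:220,260:395],None,fx=5.9,fy=5.9,interpolation=cv2.INTER_CUBIC)
B=cv2.resize(b["color"][...,::-1][120:270,170:440],None,fx=1.6,fy=1.6,interpolation=cv2.INTER_CUBIC)
D=cv2.resize(a["color"][...,::-1][170:280,160:260],None,fx=2.1,fy=2.1,interpolation=cv2.INTER_CUBIC)
c=np.zeros((A.shape[0]+240,A.shape[1],3),np.uint8);c[:A.shape[0]]=A;c[A.shape[0]:,:B.shape[1]]=B;c[A.shape[0]:A.shape[0]+D.shape[0],450:450+D.shape[1]]=D
cv2.imwrite("pics/final.png",c);print(c.shape)
E
```

```text
clock: 28.68
tool_pos: [0.6301, 0.0063, 0.3514]
orientation: [-180.0, -0.0, -90.0]
force: [-0.2, -0.0, 3.3]
opening: 0.0005
gripper_force: 1.7
clock: 29.3
tool_pos: [0.63, 0.0062, 0.4679]
orientation: [-179.9, 0.0, -90.0]
force: [0.9, 0.4, -0.4]
opening: 0.0004
gripper_force: 0.0
clock: 29.92
tool_pos: [0.5159, -0.1202, 0.466]
orientation: [180.0, 0.0, -90.0]
force: [-0.1, -0.6, -0.0]
opening: 0.0005
gripper_force: 0.0
clock: 30.55
tool_pos: [0.4665, -0.2451, 0.4661]
orientation: [-180.0, 0.0, -90.0]
force: [-0.1, 0.5, 0.8]
opening: 0.0005
gripper_force: 0.0
clock: 31.18
tool_pos: [0.4666, -0.3453, 0.4654]
orientation: [179.9, 0.0, -90.1]
force: [0.2, -0.4, -0.2]
opening: 0.0005
gripper_force: 0.0
(594, 796, 3)
```

View pics/final.png

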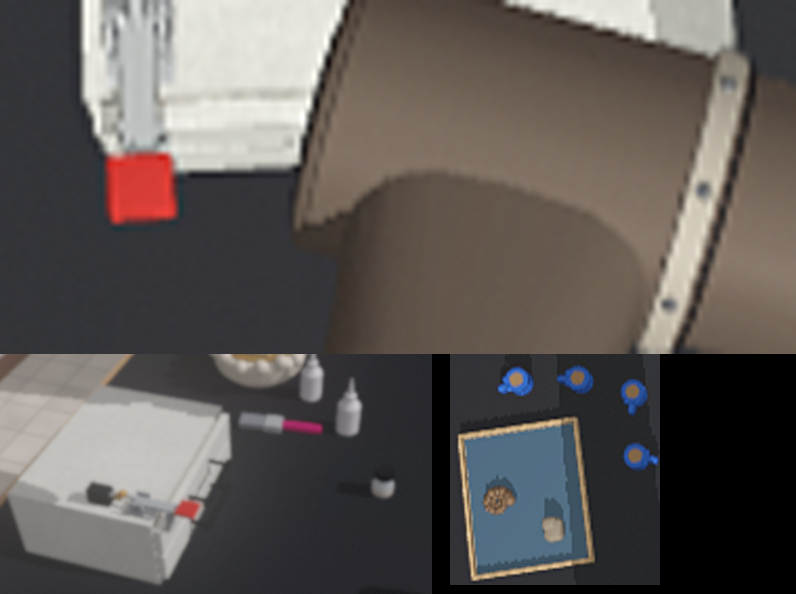

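The latch is down: the red pad lies level in front at (142,187). The wooden strip no longer shows, so the drawer is shut, and nothing else in view has moved.

```bash
python3 -c "
from plant import *
print(close_job())"
```

```text
the job is handed in; nothing more can be done
None
```

The job is handed in at about 31 s: the pale vertebra stands upright beside the kept one in the upper drawer's left compartment, the drawer is pushed shut against its stop, and the latch has snapped down and stayed; the judge's result was not shown.

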